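# Fit the crank and wind the wreath turntable to the pointer

## Robot

A 6-joint arm with a two-finger parallel gripper is mounted at the origin on the work surface. World frame = base frame: x ahead of the robot, y to its left, z up, the work surface at z = 0. Lengths are in mm, angles in rad, forces in N, time in s.
With the tool pointing down it reaches from about 350 to 725 mm from the base axis. Payload 4.3 kg.
Tool frame: the origin (TCP) lies on the centre line of the jaws, within the pads' length; the fingertips stand 25 mm ahead of it and the grasp point (between the pads) lies 6 mm ahead of it (env.finger_overhang is the distance from the TCP to the fingertips, in mm); z points along the fingers, y is the line along which they close (so a half turn about z gives the same grasp; the last joint's range is limited). The gripper opens to 85 mm and grips with 20 to 120 N. Pads are 22 mm wide; open, the fingers measure 114 mm over their backs; the gripper's body (76 mm by 85 mm) begins 54 mm behind the grasp point. The pads swing forward as they close: fully open they stand 13 mm farther back than shut.
Start: joints at [1.145, 0.377, 0.081, 1.274, 0, 1.46], TCP at [178.588, 546.599, 256.329] pointing down, gripper open.
Joint ranges: [-2.72, 2.72], [-0.84, 1.66], [-1.02, 1.22], [-1.77, 2.12], [-1.37, 1.28], [-3.14, 3.14]. Speed limits (rad/s): [2.57, 2.57, 3.14, 3.14, 3.14, 3.14].

## Interface

Orientations are given as a 3x3 rotation matrix whose columns are the frame's x, y, z axes.
In Python, from bench import env gives the robot as it stands. Calls block until the motion is done:
- env.move_pose(position, orientation): joint-space move of the TCP to a pose.
- env.movel(position, rot=None, v=150, threshold=None): straight line of the TCP; rot=None keeps the orientation; v is the mean speed in mm/s. With threshold (N) it stops when the force on the tool has changed by that much, and returns True; else False.
- env.set_joints(angles): joint-space move.
- env.set_gripper(opening): finger opening in mm; the grip force is fixed at half the most; returns when the fingers have stopped.
- env.hold(seconds).
- env.ik(position, orientation): joint angles nearest the present ones, or None.
- env.sense(): the state.
- env.camera(name): name is "side" or "top" or "wrist"; returns the picture (384x512x3 uint8, red, green, blue); there is no depth.
- env.camera_params(name): a dict with "mtx" (3x3 intrinsics, pixels), "R" (3x3) and "t" (3): a world point X has camera coordinates R X + t; the wrist camera has in their place "T_tool_cam" (4x4, takes a point from camera to tool coordinates, whose origin is the TCP and whose axes are the flange's). Camera axes: x right, y down, z forward; pixel columns grow to the right and rows downward; lengths in mm; the calibration is good to about 2 mm. A picture is of the moment at which its call begins: read the wrist's pose just before it. camera_params takes no time and is no camera call.
A pose or a line that the arm cannot do raises env.PlanningError and nothing moves.
- env.finish_job(): hands the job in; it is judged then, once.
Trained networks look in the newest picture that a camera, given by its name, has taken for a name from the list of things; names that differ only in an ending like _2 or _b are one class to them, and where a whole thing is asked for, a point or a joint stands for the part that bears it (a point fixed in the world has none). Each returns a list of dicts, best first, with "p" (0 to 1); they miss things now and then, are a little off and sometimes report something else, mostly with a low value. They report only what shows in the picture. A call takes as long as a camera call. They do not tell look-alikes from the thing itself.
- env.find_in(thing, camera): "bbox" ([centre column, centre row, width, height] in pixels, round what is visible of it).
The state is a dict: "time_s": time; "joints": joint angles; "qvel": joint speeds; "tau": joint torques, N m; "eef_pos": TCP position; "tcp_rot": TCP orientation; "force": force on the tool from outside, world axes, zero at the start; "moment": the same for the moment, N m; "grip_width": finger opening in mm; "grip_force": force on a finger pad.
Only numpy, scipy, OpenCV 4.12 (cv2) and the standard library are available. Lean on these libraries where they do the work, as an engineer would, in place of code of your own. Each camera call takes 0.05 s, during which the arm holds its last target. There are 200 camera calls.

## Task

Put the loose crank on the square spindle in the middle of the wreath turntable, pushed fully home, and then wind the turntable with it, whichever way is shorter, until the red candle stands at the brass pointer. Turn it only through the crank: the gripper must not touch the turntable, its wreath or its stand. Leave the crank on the spindle, let go of it, and leave the other things on the table where they are.

Things in the scene. Friction and masses are not known exactly. Their poses are not given: they have to be found in the camera images.
- crank: Loose balanced crank, about 300 g, standing upright on its hub on the table. Origin: centre of the hub's underside; z up, x along the arm to the handle. Square aluminium hub 36 x 36 mm, z 0 to 32 mm. Flat arm 16 mm wide, z 32 to 44 mm, x -55 to +65 mm. Steel ball 28 mm at x = -52, z 38 mm. It may go on the spindle in any of the four square positions.
- bore (a point): Centre of the mouth of the crank's square bore (the crank's origin). The bore opens downwards, 18 mm wide with a 1 mm chamfer at the mouth, 26 mm deep, its sides parallel to the crank's x and y.
- grip (a point): Middle (x, y = 0, z = 59 mm in the crank's frame) of the crank's blue grip block: 24 x 24 mm, z 44 to 74 mm, sides parallel to the crank's x and y. Take it from above with the jaws closing along y, across the arm; the fingers may straddle the arm.
- handle (a point): Centre of the top of the crank's upright black handle (62, 0, 86 mm in the crank's frame): round, 22 mm in diameter, z 44 to 86 mm, rigidly fixed to the arm, good for pushing the crank round.
- seat (a point): Point on the turntable's axis at the top of the dark steel collar (54 mm in diameter), where the hub's underside rests when home; 115 mm above the table. Its axes turn with the turntable (x towards the red candle).
- spindle_top (a point): Top of the spindle end: on the collar a brass 16 x 16 mm square, 17 mm high, then a round steel pilot tip, 14 mm in diameter, 6 mm high, so 23 mm in all. The square is clamped in the turntable AT ANY ANGLE, different each time; no reading gives it (this point's axes are the turntable's). Find it by eye or by touch: step or turn the crank on it under light pressure till it drops (within about 6 degrees).
- turntable (a joint): Angle of the turntable, rad, growing anticlockwise seen from above, no end stops. The red candle is at the pointer at 0 and, the same place, at 2 pi. It starts between 0.9 and 5.4: below pi the shorter way is clockwise down to 0, above pi anticlockwise up to 6.283. It neither springs back nor coasts; friction about 0.14 Nm (2 to 3 N at the crank handle).
- red_candle (a point): Top centre of the red candle, one of four (40 mm in diameter, the others cream) 90 degrees apart on the wreath, 112 mm from the axis. Candle tops, the highest things on the wreath, are 135 mm above the table.
- pointer (a point): Tip of the brass pointer on the stand, 157 mm from the axis, 68 mm above the table; it points at the axis.
- stand: Fixed round grey stand of the turntable, 310 mm in diameter; origin on the table under the axis, x towards the pointer. It carries a plywood disc 290 mm in diameter (top 54 mm above the table), the brown wreath (outer diameter about 280 mm), the central steel column and the spindle.
- pillar_candle: Bystander: cream pillar candle, 66 mm in diameter, 100 mm high; origin under its centre.
- wire_spool: Bystander: green wire spool, 60 mm in diameter, 44 mm high; origin under its centre.
- glue_gun: Bystander: yellow glue gun lying on its side, about 165 x 120 mm, 34 mm high; origin on the table under the middle of its barrel, nozzle to x.
- pliers: Bystander: blue-handled pliers lying flat, about 165 mm long, 13 mm high; origin on the table near the middle.
- stick_cup: Bystander: green open cup, 72 mm in diameter, 85 mm high; origin under its centre.
- pine_cone: Bystander: brown pine cone standing on its base, about 55 mm wide, 62 mm high; origin under its centre.
Things that resemble listed ones, but are neither listed nor needed, are in the scene too. Of the things that look like the crank, the larger one is meant.

How it is judged:
By the outcome, as a careful person would: the job done as asked, in the order asked, and still so for the second after the job is handed in, with the robot touching nothing.
It also fails if it takes over 72 s, if anything falls off the work surface, if the arm or the gripper's body presses on something with over 40 N, if the wrist force passes 120 N, or if a joint passes its speed limit or range.

## Working session

There is one attempt and no reset: what is moved stays moved. The work goes in short steps, each a Python script; the robot and the scene stay as the last script left them, time stands still between calls to the robot, and variables do not carry over. Pictures are saved under pics/ and viewed, at most 10 in all, crops included, and the job is handed in when it is done.

```bash
mkdir -p pics; ls; cat > h.py <<'E'
import numpy as np, cv2
from bench import env
def px(name,X):
    p=env.camera_params(name); c=np.array(p["R"])@np.array(X,float)+np.array(p["t"]).ravel(); u=np.array(p["mtx"])@c; return u[:2]/u[2]
def ray(name,uv,z):
    p=env.camera_params(name); R=np.array(p["R"]);t=np.array(p["t"]).ravel()
    d=R.T@np.linalg.inv(p["mtx"])@[uv[0],uv[1],1]; o=-R.T@t
    return o+d*(z-o[2])/d[2]
def save(im,f): cv2.imwrite("pics/"+f,cv2.cvtColor(im,cv2.COLOR_RGB2BGR))
E
python3 - <<'E'
from h import *
ims=[env.camera(n) for n in("top","side")]
big=[cv2.resize(i,(800,600),interpolation=cv2.INTER_CUBIC) for i in ims]
save(big[0],"top.png");save(big[1],"side.png")
np.save("top.npy",ims[0])
for cam in("top","side"):
  for n in("crank","grip","handle","seat","spindle_top","red_candle","pointer","stand"):
    try: print(cam,n,[(np.round(d["bbox"]).tolist(),round(d["p"],2)) for d in env.find_in(n,cam)][:4])
    except Exception as e: print(cam,n,e)
E
```

```text
pics
top crank [([171.0, 217.0, 32.0, 34.0], 0.67), ([129.0, 207.0, 19.0, 26.0], 0.56)]
top grip [([172.0, 214.0, 36.0, 29.0], 0.55), ([131.0, 206.0, 20.0, 24.0], 0.48)]
top handle [([172.0, 215.0, 31.0, 30.0], 0.88)]
top seat []
top spindle_top [([282.0, 202.0, 88.0, 85.0], 0.65)]
top red_candle [([280.0, 198.0, 87.0, 87.0], 0.96)]
top pointer [([280.0, 195.0, 90.0, 97.0], 0.67)]
top stand [([278.0, 197.0, 91.0, 100.0], 0.61)]
side crank [([290.0, 274.0, 40.0, 45.0], 0.83), ([272.0, 323.0, 37.0, 23.0], 0.65)]
side grip [([292.0, 273.0, 37.0, 47.0], 0.9), ([275.0, 324.0, 36.0, 21.0], 0.81), ([281.0, 176.0, 89.0, 82.0], 0.33)]
side handle [([290.0, 274.0, 41.0, 46.0], 0.81), ([276.0, 325.0, 37.0, 20.0], 0.78)]
side seat [([282.0, 177.0, 89.0, 80.0], 0.82)]
side spindle_top [([280.0, 176.0, 89.0, 80.0], 0.56)]
side red_candle [([280.0, 176.0, 92.0, 81.0], 0.79)]
side pointer [([277.0, 182.0, 107.0, 92.0], 0.94)]
side stand [([276.0, 184.0, 107.0, 88.0], 0.91)]
```

View pics/top.png

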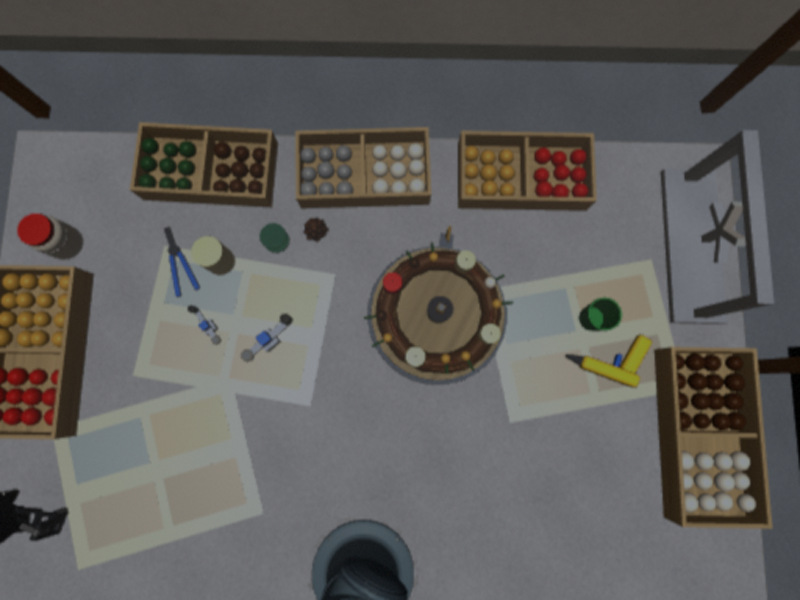

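View pics/side.png

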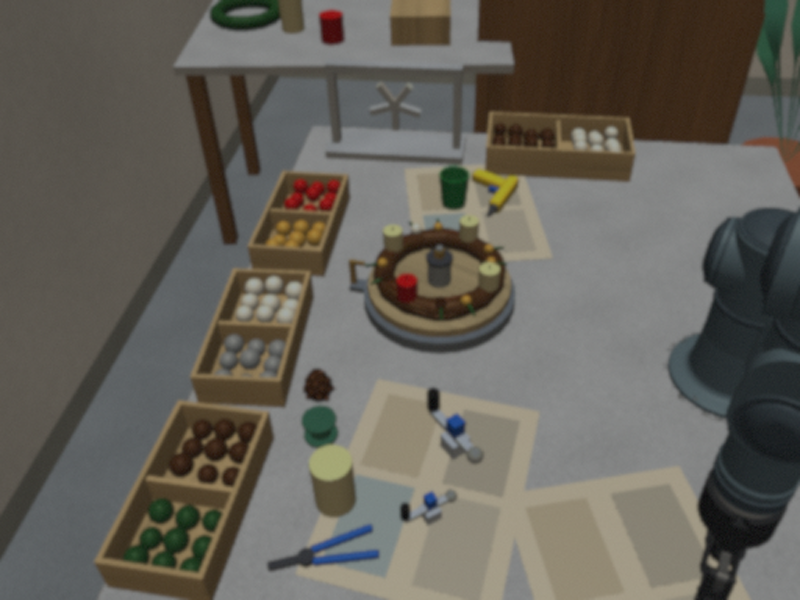

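The top view shows two crank look-alikes: a larger one at about (267,337) and a smaller one at about (204,324), both in enlarged-picture pixels. The larger one is meant. The turntable is centred near (439,308), with the red candle at (392,282) and the pointer at (447,238). I'll measure these and confirm with a crop.

```bash
python3 - <<'E'
from h import *
im=np.load("top.npy"); s=1/1.5625
crop=im[185:245,110:200]; save(cv2.resize(crop,None,fx=8,fy=8,interpolation=cv2.INTER_CUBIC),"crop.png")
f=lambda u,z: np.round(ray("top",np.array(u)*s,z)[:2],1)
ha,ba,gr=f((286,319),86),f((248,354),38),f((266,336),74)
print("handle",ha,"ball",ba,"grip",gr,"len",np.linalg.norm(ha-ba))
h2,b2=f((196,311),86),f((215,339),38); print("small",np.linalg.norm(h2-b2),h2,b2)
c,r,p=f((439,308),138),f((392,282),135),f((447,240),68)
print("axis",c,"red",r,np.linalg.norm(r-c),"ptr",p,np.linalg.norm(p-c))
a=lambda v:np.arctan2(v[1],v[0]); print("tt",(a(r-c)-a(p-c))%(2*np.pi))
hsv=cv2.cvtColor(im,cv2.COLOR_RGB2HSV)
for nm,(x0,x1,y0,y1),z,m in(("blue",(150,192,195,235),74,lambda h:(h[...,0]>100)&(h[...,0]<130)&(h[...,1]>130)),("red",(235,330,150,250),135,lambda h:((h[...,0]<6)|(h[...,0]>174))&(h[...,1]>170)&(h[...,2]>90))):
  ys,xs=np.nonzero(m(hsv[y0:y1,x0:x1])); print(nm,len(xs),xs.mean()+x0,ys.mean()+y0,ray("top",(xs.mean()+x0,ys.mean()+y0),z).round(1))
for q in (c,gr): print("reach",np.linalg.norm(q))
print(px("side",[*c,138])/s,px("side",[*gr,74])/s)
print(np.array(env.camera_params("wrist")["T_tool_cam"]).round(2).tolist(),np.array(env.camera_params("wrist")["mtx"]).round(0).tolist())
print(env.sense()["tcp_rot"])
E
```

```text
handle [524.4 169.5] ball [452.4 257.2] grip [488.9 212.2] len 113.46933506458913
small 61.50650372115128 [538.  359.4] [483.6 330.7]
axis [ 546.1 -147.7] red [598.3 -52. ] 109.01068754943246 ptr [ 706.5 -170.4] 161.99830246024183
tt 1.2120371886210326
blue 43 168.27906976744185 216.2325581395349 [484.9 218.4  74. ]
red 98 251.12244897959184 179.85714285714286 [600.3 -52.7 135. ]
reach 565.721221097459
reach 532.9653365839096
[439.22451147 247.30782739] [452.33976727 414.78657707]
[[-0.0, -0.97, -0.26, 65.72], [1.0, -0.0, 0.0, -0.27], [-0.0, -0.26, 0.97, -117.21], [0.0, 0.0, 0.0, 1.0]] [[283.0, 0.0, 256.0], [0.0, 283.0, 189.0], [0.0, 0.0, 1.0]]
[[-9.50519416e-01  3.10665157e-01  2.38349122e-05]
 [ 3.10665158e-01  9.50519408e-01  1.22308366e-04]
 [ 1.53414012e-05  1.23661153e-04 -9.99999992e-01]]
```

View pics/crop.png

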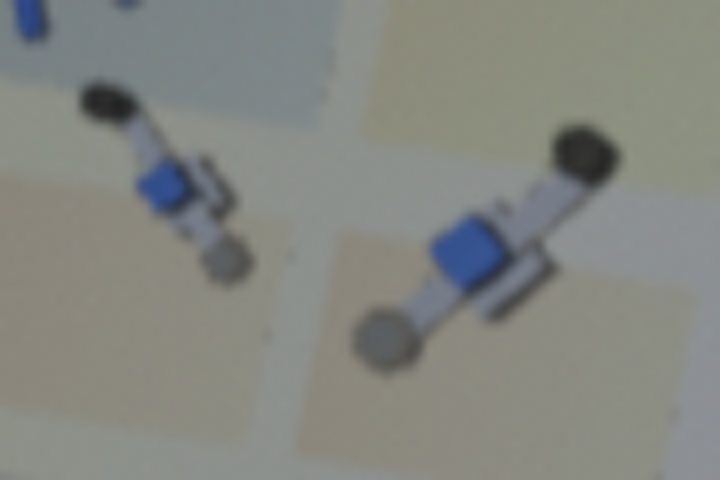

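The crop confirms it. The right-hand crank at (468,247) in the crop measures about 113 mm from handle to ball, against 114 nominal. The left one measures only 61 mm, so it is the look-alike. Turntable radii also fit: red candle 109 mm (nominal 112), pointer 162 mm (nominal 157). The turntable angle is about 1.21 rad, so I wind clockwise. Next I'll take wrist views of the spindle and then the crank.

```bash
cat >> h.py <<'E'
def rot(a): # tool down, jaw line (tool y) at angle a
    return np.array([[-np.sin(a),np.cos(a),0],[np.cos(a),np.sin(a),0],[0,0,-1.]])
def wcam():
    s=env.sense(); im=env.camera("wrist"); p=env.camera_params("wrist"); T=np.array(p["T_tool_cam"])
    R=np.array(s["tcp_rot"]); return im,R@T[:3,:3],np.array(s["eef_pos"])+R@T[:3,3],np.array(p["mtx"])
def wray(w,uv,z):
    d=w[1]@np.linalg.inv(w[3])@[uv[0],uv[1],1]; return w[2]+d*(z-w[2][2])/d[2]
def wpx(w,X):
    c=w[1].T@(np.array(X,float)-w[2]); u=w[3]@c; return u[:2]/u[2]
def look(P,d,a): # TCP pose that puts P at image centre, depth d
    T=np.array(env.camera_params("wrist")["T_tool_cam"]); return np.array(P)-rot(a)@(T[:3,3]+T[:3,2]*d)
E
python3 - <<'E'
from h import *
import pickle
D=np.deg2rad
for P in([546,-148,180],[485,218,100]):
  for a in(-140.6,-95,-50,-5,39.4,85): 
    q=env.ik(P,rot(D(a))); print(P,a,None if q is None else np.round(q,2)[[0,5]])
env.move_pose(look([546,-148,138],180,D(39.4)),rot(D(39.4)))
w1=wcam(); print(env.sense()["time_s"])
env.move_pose(look([485,218,60],240,D(39.4)),rot(D(39.4)))
w2=wcam(); print(env.sense()["time_s"],[(np.round(d["bbox"]).tolist(),round(d["p"],2)) for d in env.find_in("crank","wrist")])
pickle.dump((w1,w2),open("w.pkl","wb"))
A=cv2.resize(w1[0][92:292,156:356],(400,400),interpolation=cv2.INTER_CUBIC)
B=cv2.resize(w2[0],(400,300),interpolation=cv2.INTER_AREA)
A2=cv2.resize(w1[0],(400,300),interpolation=cv2.INTER_AREA)
save(np.hstack([cv2.resize(A,(400,400)),np.vstack([B,A2])[:400+200][:600][:]][0:1]+[np.vstack([B,A2])[:400]]),"w.png")
save(np.vstack([B,A2]),"w_b.png"); save(w2[0],"crankw.png")
E
```

```text
[546, -148, 180] -140.6 [-0.38 -2.64]
[546, -148, 180] -95 [-0.38  2.85]
[546, -148, 180] -50 [-0.38  2.07]
[546, -148, 180] -5 [-0.38  1.28]
[546, -148, 180] 39.4 [-0.38  0.51]
[546, -148, 180] 85 [-0.38 -0.29]
[485, 218, 100] -140.6 [ 0.3  -1.96]
[485, 218, 100] -95 [ 0.3  -2.75]
[485, 218, 100] -50 [0.3  2.75]
[485, 218, 100] -5 [0.3  1.96]
[485, 218, 100] 39.4 [0.3  1.19]
[485, 218, 100] 85 [0.3  0.39]
3.7917
5.275 [([256.0, 191.0, 40.0, 169.0], 0.8), ([392.0, 78.0, 139.0, 32.0], 0.73), ([429.0, 281.0, 8.0, 11.0], 0.42)]
```

View pics/w.png

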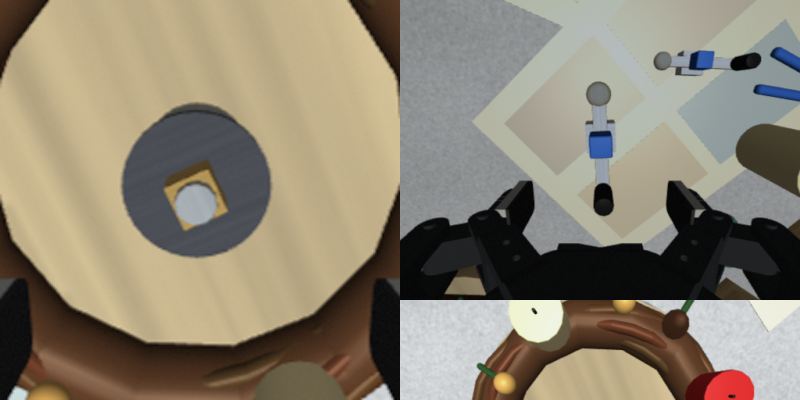

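Left panel: the pilot tip is at about (196,204) and the brass square is turned about 22° anticlockwise in the picture. Right panel: the crank has its ball at (598,94), blue block at (600,145) and handle at (603,190), almost in line with the tool. I'll refine these by segmentation, then grasp.

```bash
python3 - <<'E'
from h import *
import pickle
w1,w2=pickle.load(open("w.pkl","rb")); D=np.rad2deg
h=cv2.cvtColor(w1[0],cv2.COLOR_RGB2HSV)
m=np.zeros(h.shape[:2],np.uint8); sl=np.s_[160:215,225:285]
m[sl]=((h[sl][...,0]>8)&(h[sl][...,0]<30)&(h[sl][...,1]>90)&(h[sl][...,2]>130))*255
cn=np.vstack([c for c in cv2.findContours(m,0,1)[0] if len(c)>5])
print("brass rect",cv2.minAreaRect(cn),(m>0).sum())
for z,uv in((138,(254,194)),): print("tip",wray(w1,uv,z))
g=m.copy(); tip=np.zeros_like(m); tip[sl]=((h[sl][...,1]<60)&(h[sl][...,2]>150))*255
n,_,st,ct=cv2.connectedComponentsWithStats(tip); print([(st[i].tolist(),ct[i].round(1).tolist(),wray(w1,ct[i],138).round(1).tolist()) for i in range(1,n) if st[i][4]>40])
# rect in world at z=132
b=cv2.boxPoints(cv2.minAreaRect(cn)); W=np.array([wray(w1,p,132)[:2] for p in b]); print(W.round(1).tolist(),[D(np.arctan2(*(W[i]-W[i-1])[::-1])).round(1) for i in range(4)],[np.linalg.norm(W[i]-W[i-1]).round(1) for i in range(4)],W.mean(0))
h=cv2.cvtColor(w2[0],cv2.COLOR_RGB2HSV)
def cen(mask,x0,x1,y0,y1):
  mm=np.zeros_like(mask,np.uint8); mm[y0:y1,x0:x1]=mask[y0:y1,x0:x1]; n,_,st,ct=cv2.connectedComponentsWithStats(mm); i=1+np.argmax(st[1:,4]); return ct[i],st[i]
bl=(h[...,0]>100)&(h[...,0]<125)&(h[...,1]>150)&(h[...,2]>170)
c,s=cen(bl,230,290,150,220); print("blue top",c,s,wray(w2,c,74))
k=h[...,2]<60; c2,s2=cen(k,235,290,215,275);print("handle",c2,s2)
ha=wray(w2,(259.8,243),86);ba=wray(w2,(253.4,120),38); print(ha,ba,np.linalg.norm(ha-ba),D(np.arctan2(*(ha-ba)[1::-1])),ba+(ha-ba)*52/114)
print(np.unique(bl[150:220,230:290].sum()), h[185,256])
A=cv2.resize(w2[0][90:290,166:346],None,fx=3,fy=3,interpolation=cv2.INTER_CUBIC)
save(A,"c2.png")
E
```

```text
brass rect ((253.70004272460938, 191.40000915527344), (23.702320098876953, 24.149532318115234), 63.43495178222656) 185
tip [ 547.53574765 -150.66864717  138.        ]
[([243, 185, 21, 20, 314], [253.3, 194.1], [547.2, -151.0, 138.0])]
[[536.9, -154.7], [543.3, -140.1], [557.9, -146.8], [551.5, -161.7]] [np.float64(154.4), np.float64(66.5), np.float64(-24.4), np.float64(-112.9)] [np.float64(16.2), np.float64(15.9), np.float64(16.0), np.float64(16.2)] [ 547.38860957 -150.8457209 ]
blue top [256.46325879 182.55271565] [244 176  25  16 313] [480.45045433 224.30943505  74.        ]
handle [259.84192037 255.20023419] [248 235  25  40 854]
[511.94276991 189.94965998  86.        ] [448.52698336 259.31523427  38.        ] 105.53267209936601 -47.56564507942725 [477.45348249 227.67479688  59.89473684]
[313] [110 176 172]
```

View pics/c2.png

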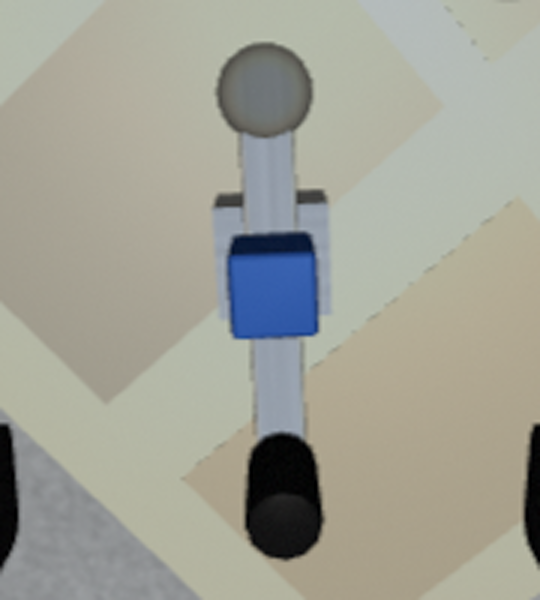

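The crop shows the blue top centred at (273,293), the handle top at (284,522) and the ball at (265,90). I'll compute the pose from these and grasp.

```bash
python3 - <<'E'
from h import *
import pickle
w1,w2=pickle.load(open("w.pkl","rb"))
f=lambda x,y,z: wray(w2,(166+x/3-.33,90+y/3-.33),z)[:2]
g,ha,ba=f(273,293,74),f(284,522,86),f(265,90,38)
th=np.arctan2(*(ha-ba)[::-1]); print(g,ha,ba,np.linalg.norm(ha-ba),np.linalg.norm(ha-g),np.rad2deg(th))
assert abs(np.linalg.norm(ha-ba)-114)<7
a=th+np.pi/2; R=rot(a); c=g if False else (g*2+(ba+(ha-ba)*52/114))/3
print("c",c,"blue",g,"yaw",np.rad2deg(a))
env.set_gripper(85)
env.move_pose([*g,150],R)
hit=env.movel([*g,65],v=80,threshold=8); print("hit",hit,env.sense()["eef_pos"])
if not hit:
  env.set_gripper(0); s=env.sense(); print("grip",s["grip_width"],s["grip_force"])
  env.movel([*g,240],v=120)
  w3=wcam(); s=env.sense(); pickle.dump((w3,s["tcp_rot"],s["eef_pos"]),open("w3.pkl","wb"))
  print(s["grip_width"],s["force"],s["moment"],s["time_s"],s["eef_pos"])
  save(w3[0],"w3.png")
E
```

```text
[483.06441519 221.37606357] [523.9398129  176.07018399] [448.7577412  259.86529957] 112.57870713156849 61.019839911367335 -48.101130929736584
c [483.06004938 221.4650311 ] blue [483.06441519 221.37606357] yaw 41.898869070263416
hit False [483.58183841 221.55101181  65.55064883]
grip 23.009882771791936 59.62768793106079
23.320299409383843 [-0.27376484  0.07108334 -3.01047425] [0.00070068 0.04335124 0.0092176 ] 9.25 [482.56816782 221.2056156  239.18064454]
```

View pics/w3.png

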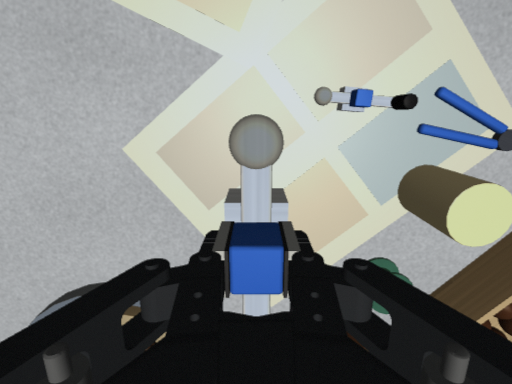

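The crank is held: grip width is 23 mm, and the ball is at (256,141), in line with the tool. Next I carry it to the spindle and lower it gently.

```bash
python3 - <<'E'
from h import *
import pickle
from scipy.optimize import brentq
w3,R3,p3=pickle.load(open("w3.pkl","rb")); R3=np.array(R3);p3=np.array(p3)
bx=brentq(lambda x:wpx(w3,p3+R3@[x,0,27])[1]-141,20,90); dx=bx-52; print("dx",dx,wpx(w3,p3+R3@[bx,0,27]))
if abs(dx)>4: dx=np.sign(dx)*4
a=np.deg2rad(65.5); R=rot(a); S=np.array([547.3,-150.9,0])-R@[dx*.7,0,0]
np.save("S.npy",S)
env.move_pose([S[0],S[1],245],R)
env.movel([S[0],S[1],212],v=80)
hit=env.movel([S[0],S[1],179],v=25,threshold=6)
s=env.sense(); print(hit,s["eef_pos"],s["force"],s["moment"],s["time_s"],s["joints"][5])
im=env.camera("side"); save(cv2.resize(im[110:230,200:350],None,fx=4,fy=4,interpolation=cv2.INTER_CUBIC),"s1.png")
E
```

```text
dx -0.3507047288269618 [256.05885971 141.        ]
True [ 546.91051718 -150.75586251  180.24754197] [-0.19249785 -0.21652999  6.18515278] [0.08317381 0.00696643 0.02680654] 12.3917 0.04683559694184068
```

View pics/s1.png

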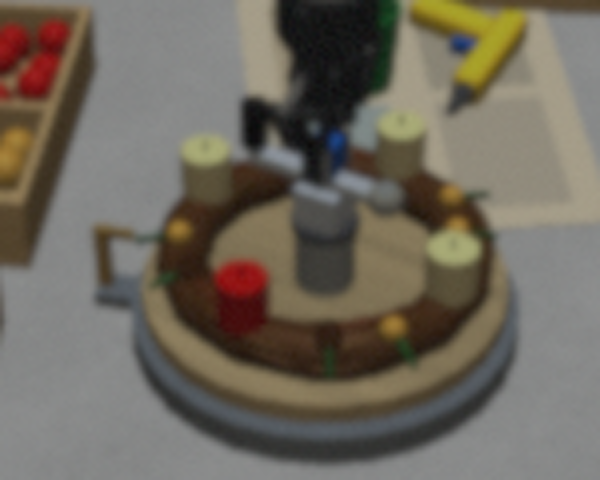

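The crank sat down to TCP z = 180.2, which puts the hub underside at about 115 mm, so it is fully home. Now I wind clockwise by turning the wrist with the grip block held.

```bash
cat >> h.py <<'E'
def redpx(im,sl):
    h=cv2.cvtColor(im,cv2.COLOR_RGB2HSV); m=np.zeros(h.shape[:2],np.uint8)
    m[sl]=((h[sl][...,0]<6)|(h[sl][...,0]>172))&(h[sl][...,1]>150)&(h[sl][...,2]>90)
    n,_,st,ct=cv2.connectedComponentsWithStats(m); i=1+np.argmax(st[1:,4]); return ct[i],st[i]
E
python3 - <<'E'
from h import *
A=np.array([547.3,-150.9])
def red():
  c,s=redpx(env.camera("top"),np.s_[150:250,225:335]); r=ray("top",c,132)[:2]-A; return np.rad2deg(np.arctan2(r[1],r[0])).round(1),np.linalg.norm(r).round(0),s[4]
s=env.sense(); p=np.array(s["eef_pos"]); print("red",red())
S=np.load("S.npy"); env.movel([S[0],S[1],181],v=20)
q=np.array(env.sense()["joints"]); q0=q[5]
for d in(20,35,50,60,66):
  q[5]=q0+np.deg2rad(d); env.set_joints(q); s=env.sense()
  print(d,red(),np.round(s["force"],1),np.round(s["moment"],2),np.round(s["eef_pos"],1),s["time_s"],round(s["grip_width"],1))
w=wcam(); save(w[0],"w4.png")
import pickle; pickle.dump(w,open("w4.pkl","wb"))
E
```

```text
red (np.float64(62.0), np.float64(112.0), np.int32(120))
20 (np.float64(47.6), np.float64(113.0), np.int32(114)) [-0.1 -0.4 -2.6] [-0.21 -0.24 -0.02] [ 546.9 -150.9  180.4] 13.2167 23.5
35 (np.float64(29.8), np.float64(112.0), np.int32(111)) [ 0.6 -0.3 -2.5] [-0.22 -0.25 -0.02] [ 546.7 -150.9  180.4] 13.625 23.2
50 (np.float64(20.4), np.float64(114.0), np.int32(68)) [ 1.9 -0.2 -2.1] [-0.06 -0.49  0.02] [ 546.9 -150.8  180.4] 14.0333 23.4
60 (np.float64(17.4), np.float64(116.0), np.int32(22)) [ 4.3  0.7 -3.6] [ 0.15 -0.86  0.12] [ 547.2 -150.5  180.5] 14.375 23.3Traceback (most recent call last):
  File "<stdin>", line 10, in <module>
  File "<stdin>", line 4, in red
  File "h.py", line 24, in redpx
    n,_,st,ct=cv2.connectedComponentsWithStats(m); i=1+np.argmax(st[1:,4]); return ct[i],st[i]
                                                       ~~~~~~~~~^^^^^^^^^^
    return _wrapfunc(a, 'argmax', axis=axis, out=out, **kwds)
    return bound(*args, **kwds)
ValueError: attempt to get argmax of an empty sequence
```

```bash
python3 - <<'E'
from h import *
import pickle
w=wcam(); pickle.dump(w,open("w4.pkl","wb")); s=env.sense(); print(np.round(s["force"],1),np.round(s["moment"],2),np.round(s["tcp_rot"],4).tolist(),s["eef_pos"],s["joints"])
sd=env.camera("side")[110:230,200:350]
save(np.vstack([cv2.resize(w[0],(400,300)),cv2.resize(sd,(400,300))[:300]]),"c4.png")
for th in(-7,): print(wpx(w,[547.3+157*np.cos(np.deg2rad(th)),-150.9+157*np.sin(np.deg2rad(th)),68]))
E
```

```text
[ 3.9  1.6 -3.7] [ 0.35 -1.19 -0.03] [[0.0053, 1.0, -0.0038], [1.0, -0.0053, 0.0028], [0.0028, -0.0038, -1.0]] [ 547.41906585 -150.37965908  180.58675386] [-0.38044258  0.39754996 -0.08714478  1.09070153  0.00121225  1.19567135]
[437.3523031  214.34807852]
```

View pics/c4.png

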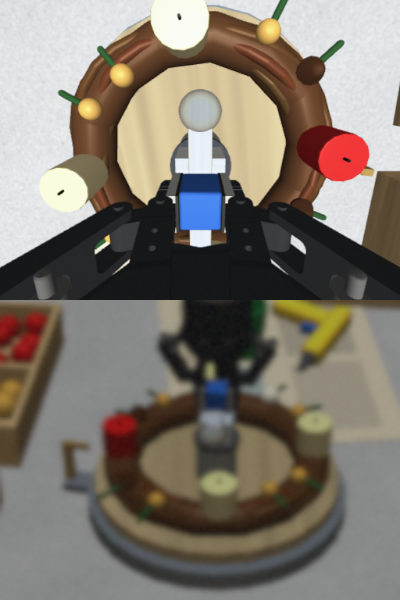

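The wrist view (upper panel) shows the red candle's wick at (347,159), with the brass pointer just behind it at (368,172). I'll compute the remaining angle and finish the turn.

```bash
python3 - <<'E'
from h import *
import pickle
w=pickle.load(open("w4.pkl","rb")); A=np.array([547.3,-150.9])
ang=lambda v:np.rad2deg(np.arctan2(v[1],v[0]))
h=cv2.cvtColor(w[0],cv2.COLOR_RGB2HSV); sl=np.s_[140:250,375:500]
red=((h[sl][...,0]<6)|(h[sl][...,0]>172))&(h[sl][...,1]>150)
V=h[sl][...,2][red]; t,_=cv2.threshold(V.reshape(-1,1),0,255,cv2.THRESH_OTSU)
for nm,m in(("bright",red&(h[sl][...,2]>t)),("dark in",red&(h[sl][...,2]<=t))):
  ys,xs=np.nonzero(m); c=(xs.mean()+375,ys.mean()+140); r=wray(w,c,135)[:2]-A; print(nm,len(xs),c,ang(r),np.linalg.norm(r))
r=wray(w,(443.5,203),135)[:2]-A; print("wick",ang(r),np.linalg.norm(r))
m=(h[...,0]>10)&(h[...,0]<25)&(h[...,1]>110); ys,xs=np.nonzero(m[205:240,455:485]); 
c=(xs.mean()+455,ys.mean()+205); r=wray(w,c,68)[:2]-A; print("ptr",len(xs),c,ang(r),np.linalg.norm(r))
# column axis check: spindle w1
w1,_=pickle.load(open("w.pkl","rb"))
import numpy as np
print("ptr in w1",wpx(w1,[706.5,-170.4,68]))
E
```

```text
bright 3002 (np.float64(439.3530979347102), np.float64(201.11092604930047)) 7.216044648298296 111.37482079528364
dark in 1785 (np.float64(403.89019607843136), np.float64(184.39327731092436)) 15.583873710441695 91.18523877460811
wick 6.4430806957591695 113.90120089715074
ptr 136 (np.float64(470.3235294117647), np.float64(219.68382352941177)) -7.446126732065823 186.6559033834935
ptr in w1 [366.32930177 287.32821083]
```

```bash
cat > rel.py <<'E'
from h import *
import pickle
A=np.array([547.3,-150.9]); ang=lambda v:np.rad2deg(np.arctan2(v[1],v[0]))
def release_look():
    s=env.sense(); p=np.array(s["eef_pos"]); a=np.arctan2(s["tcp_rot"][1][1],s["tcp_rot"][0][1]); R=rot(a)
    env.set_gripper(60); s=env.sense(); print("open",s["grip_width"],np.round(s["force"],1))
    env.movel([p[0],p[1],300],v=120)
    env.move_pose([620,-150,360],rot(np.pi/2*0+0.0)) if False else None
    # look from inside towards pointer and axis
    al=-np.deg2rad(97)+np.pi
    P=look([630,-160,120],330,al)
    env.move_pose(P,rot(al)); env.hold(.3)
    w=wcam(); pickle.dump(w,open("w5.pkl","wb")); print("t",env.sense()["time_s"],P)
    save(w[0],"w5.png"); return w
E
python3 - <<'E'
from rel import *
S=np.load("S.npy"); a=np.deg2rad(-14.3)
env.move_pose([S[0],S[1],181],rot(a)); env.hold(.2)
s=env.sense(); print(np.round(s["force"],1),np.round(s["moment"],2),s["eef_pos"],s["joints"][5])
release_look()
E
```

```text
[ 2.1  0.7 -3.9] [ 0.25 -0.58 -0.04] [ 546.7677288  -150.6915294   180.82700414] 1.4377968335867244
open 59.92910784326009 [ 0.8 -0.2  0.5]
t 18.7833 [ 610.11061489 -157.81488081  321.57963239]
```

View pics/w5.png

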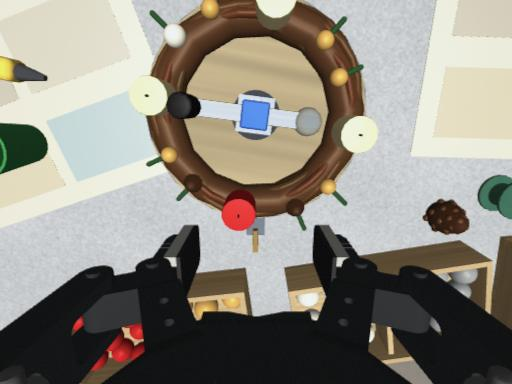

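The release worked and the crank stays on. The red wick is at (238,214), the pointer at (255,240), and the other wicks at (146,96) and (360,135). I'll compute the remaining angle.

```bash
python3 - <<'E'
from rel import *
w=pickle.load(open("w5.pkl","rb"))
W=lambda u,z:wray(w,u,z)[:2]
r=W((238,214.5),135); c1=W((146,96),135); c2=W((360,135),135); ax=(c1+c2)/2
print("axis",ax,"r",np.linalg.norm(r-ax),np.linalg.norm(c1-c2)/2,"red",ang(r-ax),"cand",ang(c1-ax),ang(c2-ax))
h=cv2.cvtColor(w[0],cv2.COLOR_RGB2HSV); sl=np.s_[222:256,244:268]
m=(h[sl][...,0]>8)&(h[sl][...,0]<28)&(h[sl][...,1]>90); ys,xs=np.nonzero(m); 
for y in np.unique(ys): 
  x=xs[ys==y].mean()+244; p=W((x,y+222),68); print(y+222,round(x,1),(ys==y).sum(),np.linalg.norm(p-ax).round(1),ang(p-ax).round(2))
b=W((255.5,114),189); k=W((183,104),201); bl=W((307.5,121),153); print("block",b,"crank",ang(k-bl),np.linalg.norm(k-bl))
E
```

```text
axis [ 548.32411083 -151.31046615] r 110.74343665220287 113.00016787014549 red -17.154777044755722 cand -107.0813483723422 72.9186516276578
229 255.0 3 155.7 -7.14
230 255.0 3 157.2 -7.14
231 255.0 5 158.7 -7.14
232 255.0 5 160.3 -7.14
233 255.0 5 161.8 -7.14
234 255.0 5 163.3 -7.14
235 255.0 5 164.9 -7.14
236 255.0 5 166.4 -7.14
237 255.0 5 167.9 -7.14
238 255.0 5 169.5 -7.14
239 255.0 5 171.0 -7.14
240 255.0 5 172.6 -7.14
241 255.0 5 174.2 -7.14
242 255.0 5 175.7 -7.14
243 255.0 5 177.3 -7.14
244 255.0 5 178.9 -7.14
245 255.0 5 180.4 -7.14
246 255.0 5 182.0 -7.14
247 255.0 5 183.6 -7.14
248 255.0 5 185.2 -7.14
249 255.0 5 186.7 -7.14
250 255.0 5 188.3 -7.14
251 255.0 5 189.9 -7.14
block [ 546.23131372 -150.38404936] crank -104.73692934006128 110.51329157808627
```

```bash
python3 - <<'E'
from rel import *
w=pickle.load(open("w4.pkl","rb"))
h=cv2.cvtColor(w[0],cv2.COLOR_RGB2HSV); m=((h[...,0]>22)&(h[...,0]<40)&(h[...,1]<90)&(h[...,2]>215)).astype(np.uint8)
n,_,st,ct=cv2.connectedComponentsWithStats(m); P=[]
for i in range(1,n):
  if st[i][4]>600: p=wray(w,ct[i],135)[:2]; print(ct[i],st[i].tolist(),p,ang(p-A),np.linalg.norm(p-A))
r=wray(w,(443.5,203),135)[:2]; print(r)
print("spindle col", wpx(w,[*A,189]))
w5=wcam(); save(w5[0],"w5b.png"); c,s=redpx(w5[0],np.s_[185:235,210:260]); print(c,s)
c,s=redpx(env.camera("top"),np.s_[120:250,225:335]); r=ray("top",c,130)[:2]-A; print("top",c,s,ang(r),np.linalg.norm(r))
E
```

```text
[228.56789788  26.31966323] [192, 0, 76, 64, 3682] [533.76039958 -41.53251191] 97.05726040018669 110.20239666850891
[354.42449842 180.63252376] [345, 132, 20, 99, 947] [ 605.62818952 -123.94036553] 24.80665932955417 64.2572920624195
[ 80.60999254 242.72706935] [50, 215, 62, 57, 2682] [ 436.92526692 -163.03598251] -173.72538814306122 111.03991973393066
[ 660.48178095 -138.11844977]
spindle col [255.84704448 270.80343077]
[238.28604924 213.87807737] [222 199  34  31 853]Traceback (most recent call last):
  File "<stdin>", line 10, in <module>
  File "h.py", line 24, in redpx
    n,_,st,ct=cv2.connectedComponentsWithStats(m); i=1+np.argmax(st[1:,4]); return ct[i],st[i]
                                                       ~~~~~~~~~^^^^^^^^^^
    return _wrapfunc(a, 'argmax', axis=axis, out=out, **kwds)
    return bound(*args, **kwds)
ValueError: attempt to get argmax of an empty sequence
```

The w4 reading was right (6.4°), but the disc ran on through the spindle play during the quick move. It is now about 10° past the pointer (red at −17.1°, pointer at −7.1°). I'll regrasp and wind back slowly in small steps, with wrist-camera feedback.

```bash
cat >> rel.py <<'E'
def tang(w):
    h=cv2.cvtColor(w[0],cv2.COLOR_RGB2HSV); out=[]
    red=((h[...,0]<6)|(h[...,0]>172))&(h[...,1]>150)&(h[...,2]>150)
    cr=(h[...,0]>22)&(h[...,0]<40)&(h[...,1]<90)&(h[...,2]>215)
    for m,off in((red,0),(cr,180)):
        n,_,st,ct=cv2.connectedComponentsWithStats(m.astype(np.uint8)); b=None
        for i in range(1,n):
            if st[i][4]<800: continue
            r=wray(w,ct[i],135)[:2]-A; d=(ang(r)-off+180)%360-180
            if 95<np.linalg.norm(r)<125 and abs(d)<40: b=d
        out.append(None if b is None else round(float(b),1))
    return out
E
python3 - <<'E'
from rel import *
S=np.load("S.npy"); a=np.deg2rad(-14.5); c=[546.6,-150.6]
env.move_pose([*c,260],rot(a)); 
hit=env.movel([*c,181],v=70,threshold=8); print("hit",hit)
if not hit:
  env.set_gripper(0); env.hold(.1); print(env.sense()["grip_width"],tang(wcam()))
  q=np.array(env.sense()["joints"]); q0=q[5]
  for k in range(1,33):
    q[5]=q0-np.deg2rad(k); env.set_joints(q); env.hold(.12)
    if k%2==0 or k>12:
      t=tang(wcam()); v=[x for x in t if x is not None]
      print(k,t,np.round(env.sense()["moment"],2))
      if v and np.mean(v)>-7.9: break
  print(env.sense()["time_s"]); pickle.dump(wcam(),open("w6.pkl","wb"))
E
```

```text
hit False
23.113529881725277 [-16.7, -17.7]
2 [-16.7, -17.7] [0.19 0.04 0.03]
4 [-16.7, -17.7] [ 0.42 -0.39  0.03]
6 [-16.7, -17.7] [ 0.8  -0.74 -0.08]
8 [-15.9, -16.8] [ 0.87 -0.81  0.02]
10 [-13.9, -14.9] [ 0.93 -0.79 -0.02]
12 [-11.9, -12.9] [ 0.85 -0.77  0.03]
13 [-10.9, -11.8] [ 0.85 -0.79 -0.05]
14 [-9.9, -10.8] [ 0.9  -0.74  0.05]
15 [-8.9, -9.8] [ 0.91 -0.81 -0.02]
16 [-7.9, -8.8] [ 0.86 -0.78  0.01]
17 [-6.9, -7.8] [ 0.83 -0.75 -0.02]
28.9917
```

Slow winding tracks cleanly and the angle is now about −7.35°. I'll release and check from above.

```bash
python3 - <<'E'
from rel import *
w=release_look(); print(tang(w))
W=lambda u,z:wray(w,u,z)[:2]
h=cv2.cvtColor(w[0],cv2.COLOR_RGB2HSV)
cr=((h[...,0]>22)&(h[...,0]<42)&(h[...,1]<100)&(h[...,2]>200)).astype(np.uint8)
n,_,st,ct=cv2.connectedComponentsWithStats(cr)
for i in range(1,n):
  if st[i][4]>400:
    p=W(ct[i],135); print(ct[i].round(1),st[i].tolist(),p.round(1),ang(p-A).round(2),np.linalg.norm(p-A).round(1))
sd=env.camera("side")[110:230,200:350]
save(np.hstack([cv2.resize(w[0][0:300,60:460],(400,300)),cv2.resize(sd,(400,320),interpolation=cv2.INTER_CUBIC)[:300]]),"fin.png")
E
```

```text
open 60.07685822253096 [ 0.6  0.4 -0.3]
t 32.225 [ 610.0067189  -157.81339861  321.53349475]
[-7.4, None]
[67.9 91.4] [0, 0, 172, 229, 21108] [ 500.8 -337.2] -104.01 192.0
[255.7   6. ] [237, 0, 38, 16, 444] [ 448.3 -138.1] 172.62 99.8
[466.6  83.3] [410, 0, 102, 159, 13831] [543.   65.2] 91.15 216.1
[147.6 114.3] [129, 95, 38, 39, 1107] [ 532.9 -261.7] -97.38 111.7
[362.9 115.6] [344, 97, 38, 39, 1125] [561.8 -39.8] 82.56 112.0
```

View pics/fin.png

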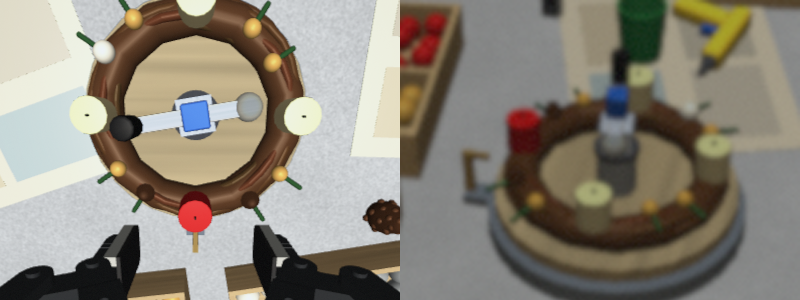

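From above, the red candle (195,216) sits right on the pointer line: candles at −7.4°, pointer at −7.1°. The crank is on the spindle. I'll press the block top lightly to make sure it is fully home, then hand in.

```bash
python3 - <<'E'
from rel import *
a=np.deg2rad(2.5); c=[546.6,-150.6]
env.move_pose([*c,270],rot(a)); env.set_gripper(0)
env.movel([*c,225],v=80)
hit=env.movel([*c,208],v=15,threshold=10); s=env.sense(); print(hit,s["eef_pos"],env.finger_overhang,s["force"],"top z",s["eef_pos"][2]-env.finger_overhang)
env.movel([*c,290],v=100)
al=-np.deg2rad(97)+np.pi; env.move_pose(look([630,-160,120],330,al),rot(al)); env.hold(.3)
w=wcam(); print(tang(w)); h=cv2.cvtColor(w[0],cv2.COLOR_RGB2HSV)
for u in((147.6,114.3),(362.9,115.6)):
  x,y=map(int,u); m=np.zeros(h.shape[:2],np.uint8); sl=np.s_[y-25:y+25,x-22:x+22]
  m[sl]=(h[sl][...,0]>22)&(h[sl][...,0]<42)&(h[sl][...,1]<100)&(h[sl][...,2]>200)
  n,_,st,ct=cv2.connectedComponentsWithStats(m); i=1+np.argmax(st[1:,4]); print(ang(wray(w,ct[i],135)[:2]-A))
print(env.sense()["time_s"])
E
```

```text
True [ 546.66931531 -150.58059366  214.06648449] 25.0 [-0.54930289 -0.14821222  4.22066894] top z 189.06648448985248
[None, None]
-97.41548609492591
82.57475621811464
38.1167
```

The block top is at 189.07 mm (189 expected when home), and the candle angle is unchanged.

```bash
python3 -c "
from bench import env
print(env.finish_job())"
```

```text
the job is handed in; nothing more can be done
None
```

The job is handed in: the crank is fully home on the spindle and released, and the red candle stands within about 0.3° of the pointer, after a clockwise wind that overshot by about 10° and was wound back slowly through the crank.

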